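# Flip the stock tags to match the full and unfilled trays

## Robot

A 7-joint arm with a two-finger parallel gripper is mounted at the origin on a cart in front of the work surface, level with it; the furniture and walls round the work are solid. World frame = base frame: x ahead of the robot, y to its left, z up, the work surface at z = 0. Lengths are in mm, angles in rad, forces in N, time in s.
With the tool pointing down it reaches from about 350 to 900 mm from the base axis. Payload 8.1 kg.
Tool frame: the origin (TCP) lies between the finger pads; the fingertips stand arm.tips_ahead ahead of it and the grasp point (between the pads) lies 11 mm behind it (arm.tips_ahead is the distance from the TCP to the fingertips, in mm); z points along the fingers, y is the line along which they close (so a half turn about z gives the same grasp; the last joint's range is limited). The gripper opens to 92 mm and grips with 3 to 60 N. Pads are 19 mm wide; open, the fingers measure 130 mm over their backs; the gripper's body (75 mm by 190 mm) begins 47 mm behind the grasp point.
Start: joints at [1.073, 0.434, 0.025, 1.573, -0.012, 1.134, -0.075], TCP at [240.368, -576.944, 234.742] pointing down, gripper open.
Joint ranges: [-2.62, 2.62], [-0.44, 2.09], [-1.27, 1.32], [0.08, 2.57], [-1.32, 4.46], [0.12, 2], [-2.74, 2.74]. Speed limits (rad/s): [2.22, 2.22, 3.01, 3.01, 3.14, 3.14, 3.14].

## Interface

Orientations are given as a rotation vector (axis times angle).
In Python, from bench import arm, viewer gives the robot as it stands. The module is installed in compiled form; this text tells all that it offers.
- The arm moves only by the shell command python3 -m handwheel 'ROWS'. ROWS is a JSON object of lists of equal length, an entry for each row: "jaw": the closure, from 0 (fully open) to 1 (shut); "xyz": the shift along the world's x, y, z in mm, a list of three; "spin": the turn about the world's z in degrees. A call has 1 to 8 rows; each row shifts and turns the commanded pose from where the row before left it; what a row does not reach is not made up. A row lasts 1/12 s, in which the tool goes at most 41.7 mm and 7.16 degrees, less where a joint would pass 70% of its speed; a pose out of reach is approached as far as the arm can. A call with a gripper value outside its range is refused whole. The fingers move at their own pace and stop on an object; the grip force is fixed at half the most. Time passes only in rows, so rows that do not move let the fingers close. It gives the time, the measured TCP pose, the force and the opening at its end, in the units of the state.
- arm.read_state(): the state, without advancing time (a new reading comes with each control period).
- viewer.capture(name): name is "scene" or "side" or "wrist"; returns a dict with "frame" (480x640x3 uint8, red, green, blue), "z_map" (480x640 float32, mm along the optical axis (not along the pixel's ray), 0 where there is no reading), "fx", "fy", "cx", "cy" (pixels), "xyz" and "orientation" of the camera in the world; the wrist camera has in their place "hand_eye" (4x4, takes a point from camera to tool coordinates, whose origin is the TCP and whose axes are the flange's). Camera axes: x right, y up, looking along -z (the intrinsics and any distortion apply to the point x, -y, -z); pixel columns grow to the right and rows downward; lengths in mm; the calibration is good to about 2 mm. A picture is of the moment at which its call begins: read the wrist's pose just before it.
- arm.close_job(): hands the job in, once; it reports no verdict.
The state is a dict: "time": time; "joint_pos": joint angles; "joint_vel": joint speeds; "effort": joint torques, N m; "tcp_pos": TCP position; "tool_rot": TCP orientation; "wrist_force": force on the tool from outside, world axes, zero at the start; "moment": the same for the moment, N m; "finger_gap": finger opening in mm.
Only numpy, scipy, OpenCV 4.12 (cv2) and the standard library are available. Lean on these libraries where they do the work, as an engineer would, in place of code of your own. Each camera call takes 0.05 s, during which the arm holds its last target. There are 200 camera calls.

## Task

Set the four hinged stock tags on the board to match the trays straight behind them: a tray packed full with a banded bundle of strips must have its tag leaning back toward the tray, round-disc face up, and every other tray (empty, or with a single strip) must have its tag leaning toward the robot, straight-bar face up. Flip the wrong tags over with a gentle push of the fingertips; do not lift or shift the trays' contents or anything else lying on the board or the bench.

Things in the scene. Friction and masses are not known exactly. Their poses are not given: they have to be found in the camera images.
- rack: fixed plywood riser board, 260 x 445 mm, top face 100 mm above the bench, on four legs: four hinged tags in a row and, behind them (+x), four trays, pitch 95 mm along y, one tray straight behind each tag. Origin: on the bench under the middle of the hinge line; x from tags to trays, y left along the row. The letters of tags and trays take different places in the row each time: go by position.
- tag_a (a joint): tag on pivot_a (rad): 0 upright, +0.75 (stop) leaning to the trays, round-disc face up, -0.75 (stop) leaning to the robot, straight-bar face up. Swings freely (well under 1 N) and falls to the side of upright it is on. Light wooden plate 58 mm wide along the row, 5 mm thick, reaching 52 mm from the axis; dark disc of 32 mm on one face, dark bar 44 x 9 mm on the other.
- pivot_a (a point): middle of tag_a's hinge axis, 118 mm above the bench; y runs along the axis, x toward the trays. The fixed steel stand (44 x 72 mm; cheeks and two lean bars 17 mm either side) rises to 10 mm above the axis; above that is only the tag. Leaning at a stop, its top edge is 36 to 40 mm above the axis and 35 to 40 mm aside. The tray's wall begins 75 mm behind the axis.
- tag_b (a joint): tag on pivot_b (rad): 0 upright, +0.75 (stop) leaning to the trays, round-disc face up, -0.75 (stop) leaning to the robot, straight-bar face up. Swings freely (well under 1 N) and falls to the side of upright it is on. Light wooden plate 58 mm wide along the row, 5 mm thick, reaching 52 mm from the axis; dark disc of 32 mm on one face, dark bar 44 x 9 mm on the other.
- pivot_b (a point): middle of tag_b's hinge axis, 118 mm above the bench; y runs along the axis, x toward the trays. The fixed steel stand (44 x 72 mm; cheeks and two lean bars 17 mm either side) rises to 10 mm above the axis; above that is only the tag. Leaning at a stop, its top edge is 36 to 40 mm above the axis and 35 to 40 mm aside. The tray's wall begins 75 mm behind the axis.
- tag_c (a joint): tag on pivot_c (rad): 0 upright, +0.75 (stop) leaning to the trays, round-disc face up, -0.75 (stop) leaning to the robot, straight-bar face up. Swings freely (well under 1 N) and falls to the side of upright it is on. Light wooden plate 58 mm wide along the row, 5 mm thick, reaching 52 mm from the axis; dark disc of 32 mm on one face, dark bar 44 x 9 mm on the other.
- pivot_c (a point): middle of tag_c's hinge axis, 118 mm above the bench; y runs along the axis, x toward the trays. The fixed steel stand (44 x 72 mm; cheeks and two lean bars 17 mm either side) rises to 10 mm above the axis; above that is only the tag. Leaning at a stop, its top edge is 36 to 40 mm above the axis and 35 to 40 mm aside. The tray's wall begins 75 mm behind the axis.
- tag_d (a joint): tag on pivot_d (rad): 0 upright, +0.75 (stop) leaning to the trays, round-disc face up, -0.75 (stop) leaning to the robot, straight-bar face up. Swings freely (well under 1 N) and falls to the side of upright it is on. Light wooden plate 58 mm wide along the row, 5 mm thick, reaching 52 mm from the axis; dark disc of 32 mm on one face, dark bar 44 x 9 mm on the other.
- pivot_d (a point): middle of tag_d's hinge axis, 118 mm above the bench; y runs along the axis, x toward the trays. The fixed steel stand (44 x 72 mm; cheeks and two lean bars 17 mm either side) rises to 10 mm above the axis; above that is only the tag. Leaning at a stop, its top edge is 36 to 40 mm above the axis and 35 to 40 mm aside. The tray's wall begins 75 mm behind the axis.
- tray_a: fixed small wooden tray, 130 (x) x 84 (y) x 30 mm high, walls 6 mm, floor 4 mm; origin at the centre of its underside, 100 mm above the bench, 140 mm behind the hinge line. Holds bundle_1: full.
- tray_b: fixed small wooden tray, 130 (x) x 84 (y) x 30 mm high, walls 6 mm, floor 4 mm; origin at the centre of its underside, 100 mm above the bench, 140 mm behind the hinge line. Holds bundle_2: full.
- tray_c: fixed small wooden tray, 130 (x) x 84 (y) x 30 mm high, walls 6 mm, floor 4 mm; origin at the centre of its underside, 100 mm above the bench, 140 mm behind the hinge line. Holds only a single loose strip: not full.
- tray_d: fixed small wooden tray, 130 (x) x 84 (y) x 30 mm high, walls 6 mm, floor 4 mm; origin at the centre of its underside, 100 mm above the bench, 140 mm behind the hinge line. No stock in it, only a few chips: not full.
- bundle_1: loose bundle of sixteen pale wooden strips in two layers with two paper bands, 91 x 66 x 23 mm, which fills its tray nearly to the rim; origin at the centre of its underside. A tray with a bundle is full. Stays where it is.
- bundle_2: loose bundle of sixteen pale wooden strips in two layers with two paper bands, 91 x 66 x 23 mm, which fills its tray nearly to the rim; origin at the centre of its underside. A tray with a bundle is full. Stays where it is.
- single_strip: one loose pale wooden strip, 106 x 7 x 11 mm, alone in a tray (not full); origin at the centre of its underside. Stays where it is.
- packet: small yellow packet 30 x 46 x 16 mm lying on the right end of the board; loose bystander, leave where it is; origin at the centre of its underside
- machine_head: small metal tuning machine head 35 x 30 x 20 mm on the right end of the board; loose bystander, leave where it is; origin at the centre of its underside
- tape_roll: roll of tape, 101 mm across, 25 mm high, on the bench at the left; loose bystander, leave where it is; origin at the centre of its underside
- mug: white tea mug 95 mm high on the bench at the left; loose bystander, leave where it is; origin at the centre of its underside
- chisel: chisel with red handle, 225 mm long, on the bench at the front left; loose bystander, leave where it is; origin at the centre of its underside
- plane: small block plane 155 x 48 x 46 mm on the bench at the right; loose bystander, leave where it is; origin at the centre of its underside

How it is judged:
By the outcome, as a careful person would: the job done as asked, in the order asked, and still so for the second after the job is handed in, with the robot touching nothing.
It also fails if it takes over 43 s, if anything falls off the work surface, if the arm or the gripper's body presses on something with over 40 N, if the wrist force passes 120 N, or if a joint passes its speed limit or range.

## Working session

There is one attempt and no reset: what is moved stays moved. The work goes in short steps, Python scripts to look and compute and a shell command to move; the robot and the scene stay as the last step left them, time stands still between calls to the robot, and variables do not carry over. Pictures are saved under pics/ and viewed, on a budget of 10 in all, crops included, one or two more only if the job needs it, and the job is handed in when it is done.

```bash
mkdir -p pics; cat > h.py <<'E'
import numpy as np, cv2
from bench import arm, viewer
from scipy.spatial.transform import Rotation as R
def cap(n):
    c=viewer.capture(n); np.savez(''+n+'.npz',**c); return c
def rot(o):
    o=np.array(o,float)
    if o.shape==(3,3): return o
    return R.from_rotvec(o).as_matrix() if o.size==3 else R.from_quat(o).as_matrix()
def world(c,u,v,z=None):
    z=float(c['z_map'][v,u]) if z is None else z
    p=np.array([(u-c['cx'])/c['fx']*z,-(v-c['cy'])/c['fy']*z,-z])
    return rot(c['orientation'])@p+np.array(c['xyz'])
E
python3 - <<'E'
from h import *
s=arm.read_state();print({k:np.round(v,3).tolist() for k,v in s.items()}, arm.tips_ahead)
for n in('scene','side'):
    c=cap(n);cv2.imwrite(f'pics/{n}0.png',c['frame'][:,:,::-1]);print(c.keys(),c['xyz'],c['orientation'],c['fx'])
E
```

```text
{'time': 0.0, 'joint_pos': [1.073, 0.435, 0.025, 1.574, -0.012, 1.134, -0.075], 'joint_vel': [0.0, 0.001, 0.001, 0.0, 0.001, 0.0, 0.001], 'effort': [0.001, -66.787, 0.985, -31.447, -0.061, 0.043, 0.0], 'tcp_pos': [240.136, -576.5, 233.958], 'tool_rot': [-3.079, -0.616, 0.001], 'wrist_force': [-0.71, -0.233, 0.307], 'moment': [0.027, 0.008, -0.0], 'finger_gap': 91.525} 8.0
dict_keys(['frame', 'z_map', 'fx', 'fy', 'cx', 'cy', 'xyz', 'orientation']) [-1004.4177584    358.15419722  1079.84384478] [ 0.70905001 -0.91132699 -1.61059791] 617.4452538546052
dict_keys(['frame', 'z_map', 'fx', 'fy', 'cx', 'cy', 'xyz', 'orientation']) [  390.21081261 -1112.38640858   635.66820722] [ 1.12050813 -0.069055   -0.08706593] 475.17779060587293
```

View pics/scene0.png

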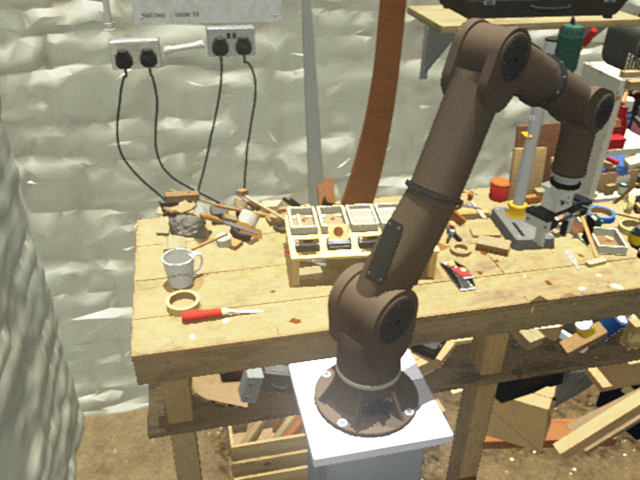

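View pics/side0.png

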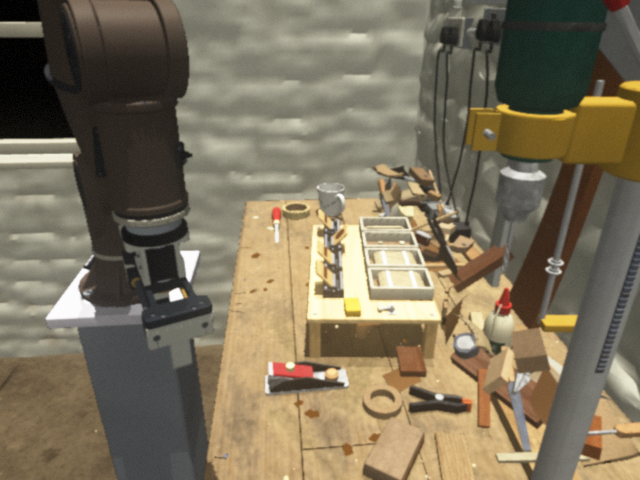

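```bash
python3 - <<'E'
from h import *
a=np.load('side.npz');b=np.load('scene.npz')
A=cv2.resize(a['frame'][190:340,295:445],(600,600),interpolation=3)
B=cv2.resize(b['frame'][195:270,275:400],(800,480),interpolation=3)
cv2.imwrite('pics/c1.png',A[:,:,::-1]);cv2.imwrite('pics/c2.png',B[:,:,::-1])
# board top-view height/colour map from side cam
v,u=np.mgrid[0:480,0:640];z=a['z_map'];ok=z>0
p=np.stack([(u-a['cx'])/a['fx']*z,-(v-a['cy'])/a['fy']*z,-z],-1)@rot(a['orientation']).T+a['xyz']
m=ok&(abs(p[...,2]-100)<5)&(v>190)&(v<345)&(u>300)&(u<450)
q=p[m][:,:2].astype(np.float32);print(cv2.minAreaRect(q),np.percentile(q,[1,99],axis=0),p[m][:,2].mean())
E
```

```text
((638.7904052734375, -1.724273681640625), (798.0750122070312, 358.8978576660156), 72.10856628417969) [[ 440.15716187 -374.66444702]
 [ 795.72670532  181.87241516]] 100.37238951280266
```

View pics/c1.png

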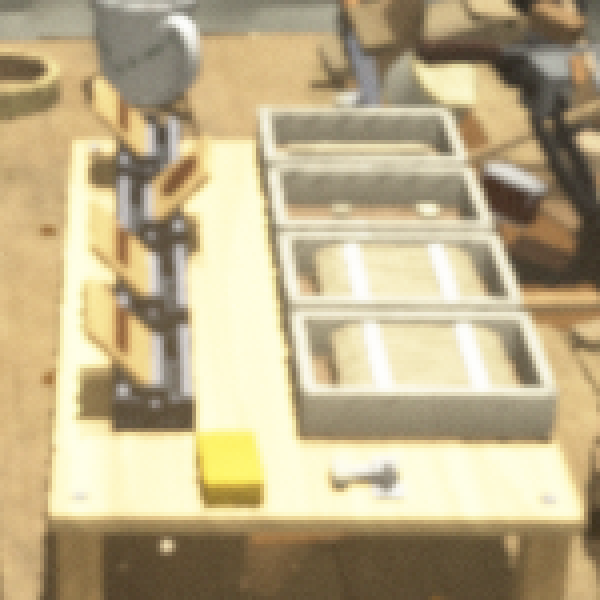

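View pics/c2.png

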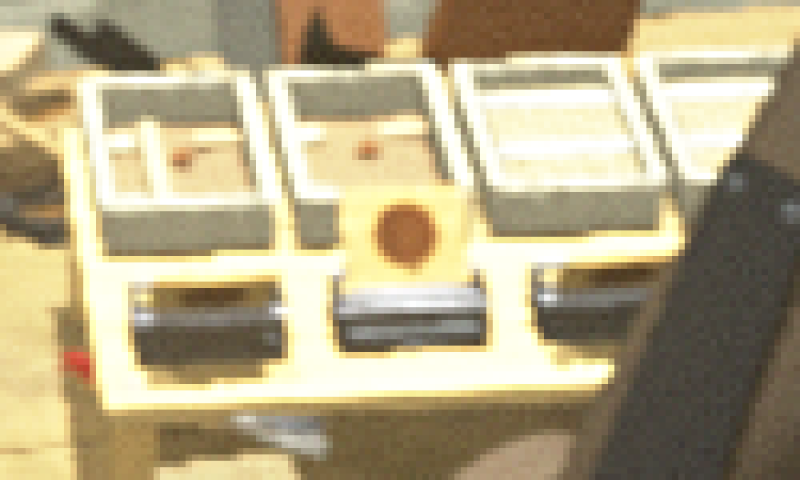

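```bash
python3 - <<'E'
from h import *
a=np.load('side.npz');Rm=rot(a['orientation'])
def pl(x,y,h):
    u,v=295+x/4-.4,190+y/4-.4
    d=Rm@np.array([(u-a['cx'])/a['fx'],-(v-a['cy'])/a['fy'],-1]);t=(h-a['xyz'][2])/d[2];return a['xyz']+t*d
for n,x,y,h in [('board FR',52,518,100),('BR',583,518,100),('FL',75,140,100),('tray4 FR',300,396,130),('tray4 BR',555,396,130),('tray4 FL',292,312,130),('tray4 BL',523,312,130),('tray1 FL',260,108,130),('tray1 BL',452,108,130),
 ('tag4 bar end near bottom',150,385,118+10),('packet',230,437,116),('stand4 near front',113,402,128),('stand4 near back',193,402,128)]:
    print(n,pl(x,y,h).round(1))
# tag top edges from depth: points z 148..165
v,u=np.mgrid[0:480,0:640];z=a['z_map']
p=np.stack([(u-a['cx'])/a['fx']*z,-(v-a['cy'])/a['fy']*z,-z],-1)@Rm.T+a['xyz']
m=(z>0)&(p[...,2]>140)&(p[...,2]<170)&(p[...,0]<600)&(p[...,0]>350)&(abs(p[...,1])<300)
n,l,st,cen=cv2.connectedComponentsWithStats(m.astype(np.uint8))
for i in range(1,n):
    if st[i,4]>15: q=p[l==i];print(st[i],q.min(0).round(),q.max(0).round(),np.median(q,0).round())
E
```

```text
board FR [ 434.6 -356.9  100. ]
BR [ 690.  -379.6  100. ]
FL [479.2  87.3 100. ]
tray4 FR [ 563.5 -305.4  130. ]
tray4 BR [ 692.3 -316.5  130. ]
tray4 FL [ 574.9 -219.3  130. ]
tray4 BL [ 701.1 -229.9  130. ]
tray1 FL [603.6  63.5 130. ]
tray1 BL [734.6  53.3 130. ]
tag4 bar end near bottom [ 489.6 -285.1  128. ]
packet [ 526.3 -318.4  116. ]
stand4 near front [ 469.2 -299.8  128. ]
stand4 near back [ 509.3 -303.2  128. ]
[318 209   9  14  84] [485.   4. 140.] [509.  63. 158.] [496.  27. 149.]
[338 223  10  17 104] [528. -97. 140.] [551. -35. 158.] [539. -72. 151.]
[316 240  11  18 121] [ 465. -186.  140.] [ 489. -125.  159.] [ 477. -161.  150.]
[315 259  12  21 152] [ 456. -280.  140.] [ 480. -220.  160.] [ 468. -254.  149.]
```

Left to right as the robot sees it, the row is:

| Position | Tray | Tag now | Action |
|---|---|---|---|
| 1 | single strip | leans to the robot | none |
| 2 | chips only | leans to the tray | flip to the robot |
| 3 | bundle | leans to the robot | flip to the tray |
| 4 | bundle | leans to the robot | flip to the tray |

The rack is yawed about -5.6°. The pivots are at about (521,29), (512,-65), (503,-160) and (494,-254).

```bash
python3 -m handwheel '{"jaw":[1,1,1,1,1,1,1,1],"xyz":[[10,20,2],[12,25,2],[12,25,2],[12,25,2],[12,25,2],[12,25,2],[12,25,2],[12,25,2]],"spin":[-3.5,-3.5,-3.5,-3.5,-3.5,-3.5,-3.5,-3.5]}'
```

```text
time: 0.77
tcp_pos: [334.6, -380.5, 250.6]
tool_rot: [-3.138, 0.152, 0.001]
wrist_force: [0.0, 0.7, -0.1]
finger_gap: 43.1
```

```bash
python3 -m handwheel '{"jaw":[1,1,1,1,1,1,1,1],"xyz":[[13,22,0],[13,22,0],[13,22,0],[13,22,0],[13,23,0],[13,23,0],[0,0,0],[0,0,0]],"spin":[0,0,0,0,0,0,0,0]}'; python3 - <<'E'
from h import *
s=arm.read_state();c=viewer.capture('wrist');print(s['tcp_pos'],s['tool_rot'],s['finger_gap'],c['fx'],c['cx'],c['cy'],np.round(c['hand_eye'],3).tolist());np.savez('w.npz',**c);np.savez('ws.npz',t=s['tcp_pos'],r=s['tool_rot']);cv2.imwrite('pics/w1.png',c['frame'][:,:,::-1])
E
```

```text
time: 1.43
tcp_pos: [412.8, -246.6, 250.5]
tool_rot: [-3.138, 0.142, 0.001]
wrist_force: [-0.1, -0.9, 0.2]
finger_gap: 0.1
[ 412.84130185 -246.58706238  250.53889796] [-3.13798835e+00  1.42345836e-01  6.56619744e-04] 0.14918333058275443 367.8265990493734 317.5667199050716 238.49825139392954 [[0.0, 0.966, 0.258, 68.597], [1.0, -0.001, 0.001, -0.743], [0.001, 0.258, -0.966, -149.581], [0.0, 0.0, 0.0, 1.0]]
```

View pics/w1.png

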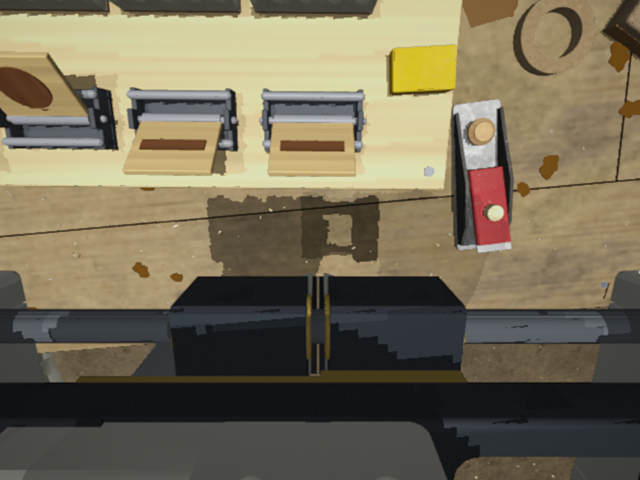

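```bash
python3 - <<'E'
from h import *
c=np.load('w.npz');s=np.load('ws.npz');H=c['hand_eye'];T=rot(s['r'])
def tool(u,v):
    z=float(c['z_map'][v,u]);return (H@[(u-c['cx'])/c['fx']*z,-(v-c['cy'])/c['fy']*z,-z,1])[:3]
for u,v in [(210,285),(250,280),(300,280),(317,279),(309,280),(323,280),(340,280),(430,285),(455,300),(317,300),(317,340),(180,330),(250,340)]: print('tool',u,v,tool(u,v).round())
for n,u,v in [('tag4 near edge',312,172),('tag4 L',272,172),('tag4 R',354,172),('tag3L',126,170),('tag3R',212,170),('bar4 near',313,146),('tag2 top',12,56),('packet',424,50),('tray4 wall',315,12)]: print(n,(T@tool(u,v)+s['t']).round())
E
```

```text
tool 210 285 [ 36. -26. -68.]
tool 250 280 [ 35. -18. -64.]
tool 300 280 [ 35.  -5. -65.]
tool 317 279 [ 9. -1.  4.]
tool 309 280 [10. -5. -1.]
tool 323 280 [9. 2. 3.]
tool 340 280 [ 36.   5. -67.]
tool 430 285 [ 36.  26. -68.]
tool 455 300 [ 36.  28. -78.]
tool 317 300 [ 4. -1. -6.]
tool 317 340 [ 25.  -1. -75.]
tool 180 330 [ 31. -29. -82.]
tool 250 340 [ 28. -15. -80.]
tag4 near edge [ 462. -246.  157.]
tag4 L [ 464. -220.  156.]
tag4 R [ 459. -274.  156.]
tag3L [ 474. -126.  158.]
tag3R [ 469. -180.  152.]
bar4 near [ 478. -248.  142.]
tag2 top [547. -73. 158.]
packet [ 536. -332.  116.]
tray4 wall [ 570. -258.  104.]
```

The rack is confirmed from close up (tags 4 and 3 at pixels (312,148) and (173,148)), and the wrist-camera positions agree with the side camera to about 4 mm. Next I lower in front of tag 4 and push.

```bash
python3 -m handwheel '{"jaw":[1,1,1,1,1,1,1,1],"xyz":[[0,0,-25],[0,0,-30],[0,0,-25],[0,0,-16],[10,-1,0],[15,-1.5,0],[10,-1,0],[10,-1,0]],"spin":[0,0,0,0,0,0,0,0]}';python3 -m handwheel '{"jaw":[1,1,1,1,1,1,1,1],"xyz":[[9,-1,0],[9,-1,0],[9,-1,0],[8,-0.5,0],[6,-0.5,0],[0,0,0],[0,0,0],[0,0,0]],"spin":[0,0,0,0,0,0,0,0]}'
```

```text
time: 2.15
tcp_pos: [458.7, -253.5, 155.7]
tool_rot: [3.137, -0.149, 0.002]
wrist_force: [0.4, -1.5, 0.8]
finger_gap: 0.5
time: 2.82
tcp_pos: [497.9, -256.5, 154.6]
tool_rot: [-3.138, 0.148, 0.001]
wrist_force: [0.1, -1.5, -0.2]
finger_gap: 0.4
```

```bash
python3 -m handwheel '{"jaw":[1,1,1,1,1,1,1,1],"xyz":[[6,0,0],[0,0,0],[-10,1,0],[-25,2.5,0],[-30,3,0],[-25,2.5,0],[0,0,0],[0,0,0]],"spin":[0,0,0,0,0,0,0,0]}';python3 -m handwheel '{"jaw":[1,1,1,1,1,1,1,1],"xyz":[[2,20,0],[2.5,25,0],[2.5,25,0],[2,20,0],[0,3,0],[0,0,0],[0,0,0],[0,0,0]],"spin":[0,0,0,0,0,0,0,0]}'; python3 - <<'E'
from h import *
c=cap('side');A=cv2.resize(c['frame'][190:340,295:445],(600,600),interpolation=3);cv2.imwrite('pics/s2.png',A[:,:,::-1])
E
```

```text
time: 3.48
tcp_pos: [412.5, -247.5, 155.0]
tool_rot: [3.138, -0.15, -0.001]
wrist_force: [1.1, -0.5, 1.1]
finger_gap: 0.3
time: 4.15
tcp_pos: [423.6, -155.5, 154.8]
tool_rot: [3.138, -0.149, 0.0]
wrist_force: [-0.5, 0.4, 0.2]
finger_gap: 0.3
```

View pics/s2.png

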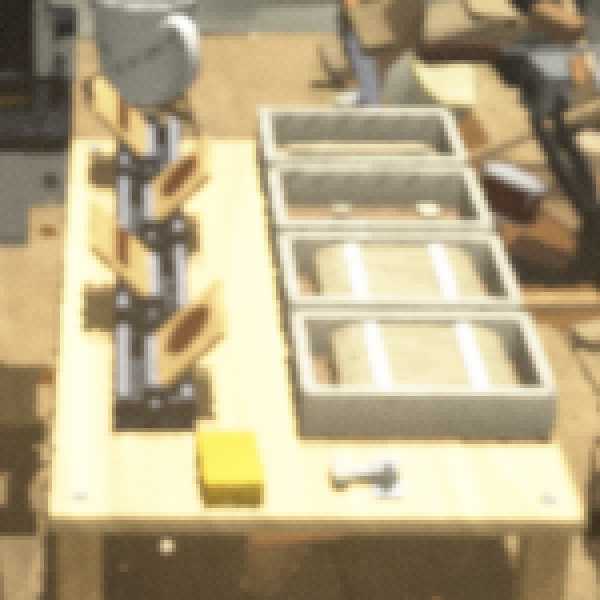

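Tag 4 (crop pixel (190,330)) now leans back with its disc up, and nothing else has moved. Tag 3 is next, with the same push.

```bash
python3 -m handwheel '{"jaw":[1,1,1,1,1,1,1,1],"xyz":[[10,0,0],[15,-1,0],[10,-1,0],[10,-1,0],[9,-1,0],[9,-1,0],[9,-1,0],[8,-0.5,0]],"spin":[0,0,0,0,0,0,0,0]}';python3 -m handwheel '{"jaw":[1,1,1,1,1,1,1,1],"xyz":[[8,-0.5,0],[3,0,0],[0,0,0],[-10,1,0],[-25,2.5,0],[-30,3,0],[-22,2,0],[0,0,0]],"spin":[0,0,0,0,0,0,0,0]}'
```

```text
time: 4.87
tcp_pos: [504.3, -161.1, 154.6]
tool_rot: [3.138, -0.148, -0.0]
wrist_force: [-0.1, 0.1, 0.1]
finger_gap: 0.6
time: 5.53
tcp_pos: [421.1, -152.6, 154.3]
tool_rot: [-3.138, 0.15, 0.007]
wrist_force: [-0.3, -0.3, 0.1]
finger_gap: 0.3
```

```bash
python3 -m handwheel '{"jaw":[1,1,1,1,1,1,1,1],"xyz":[[0,0,30],[0,5,35],[5,10,30],[30,12,0],[35,13,0],[35,13,0],[35,13,0],[32,14,0]],"spin":[0,0,0,0,0,0,0,0]}';python3 -m handwheel '{"jaw":[1,1,1,1,1,1,1,1],"xyz":[[0,0,0],[0,0,0],[0,0,-25],[0,0,-30],[0,0,-25],[0,0,-15],[0,0,0],[0,0,0]],"spin":[0,0,0,0,0,0,0,0]}'
```

```text
time: 6.2
tcp_pos: [600.5, -72.6, 249.8]
tool_rot: [3.138, -0.149, 0.001]
wrist_force: [1.1, -0.2, -0.1]
finger_gap: 0.5
time: 6.87
tcp_pos: [598.0, -73.8, 154.8]
tool_rot: [3.138, -0.149, -0.003]
wrist_force: [-0.2, 1.0, 0.5]
finger_gap: 0.1
```

```bash
python3 -m handwheel '{"jaw":[1,1,1,1,1,1,1,1],"xyz":[[-12,1,0],[-15,1.5,0],[-10,1,0],[-10,1,0],[-9,1,0],[-9,1,0],[-9,1,0],[-8,0.5,0]],"spin":[0,0,0,0,0,0,0,0]}';python3 -m handwheel '{"jaw":[1,1,1,1,1,1,1,1],"xyz":[[-8,0.5,0],[-4,0,0],[0,0,0],[10,-1,0],[25,-2.5,0],[30,-3,0],[25,-2,0],[0,0,0]],"spin":[0,0,0,0,0,0,0,0]}'
```

```text
time: 7.53
tcp_pos: [516.5, -64.8, 154.9]
tool_rot: [3.138, -0.147, 0.0]
wrist_force: [0.7, -0.2, -1.0]
finger_gap: 0.3
time: 8.2
tcp_pos: [601.1, -73.3, 154.6]
tool_rot: [-3.138, 0.148, -0.007]
wrist_force: [0.3, 0.6, 0.5]
finger_gap: 0.5
```

```bash
python3 -m handwheel '{"jaw":[1,1,1,1,1,1,1,1],"xyz":[[0,0,30],[0,0,35],[0,0,30],[-30,0,0],[-35,0,0],[-35,0,0],[-35,0,0],[-35,0,0]],"spin":[0,0,0,0,0,0,0,0]}';python3 -m handwheel '{"jaw":[1,1,1,1,1,1,1,1],"xyz":[[0,-30,0],[0,-35,0],[0,-35,0],[0,-35,0],[0,-35,0],[-10,-30,0],[0,0,0],[0,0,0]],"spin":[0,0,0,0,0,0,0,0]}'; python3 - <<'E'
from h import *
c=cap('side');b=cap('scene');A=cv2.resize(c['frame'][190:340,295:445],(600,600),interpolation=3);cv2.imwrite('pics/s3.png',A[:,:,::-1])
o=np.load('w.npz');w=viewer.capture('wrist');cv2.imwrite('pics/w3.png',w['frame'][:,:,::-1])
E
```

```text
time: 8.87
tcp_pos: [424.5, -73.0, 249.7]
tool_rot: [-3.138, 0.148, -0.0]
wrist_force: [-0.7, 1.0, 0.5]
finger_gap: 0.4
time: 9.53
tcp_pos: [415.1, -275.0, 249.5]
tool_rot: [3.137, -0.154, -0.001]
wrist_force: [0.3, 1.1, 0.6]
finger_gap: 0.2
```

View pics/s3.png

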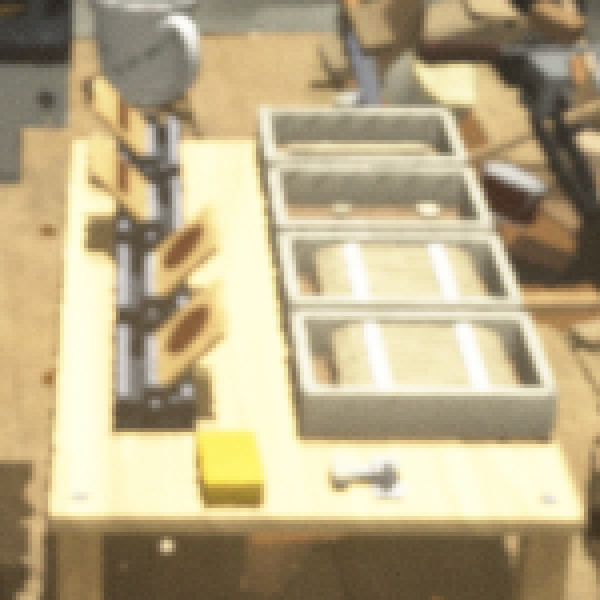

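Tags 3 and 4 lean back with discs up (crop pixels (185,250) and (190,330)). Tags 1 and 2 lean to the robot ((115,110) and (120,180)). The contents, packet and machine head look unmoved, and the arm is clear, so I'm handing in.

```bash
python3 -c "
from bench import arm
print(arm.close_job())"
```

```text
the job is handed in; nothing more can be done
None
```

All four tags now match their trays, and I handed the job in after about 9.6 s of the 43 s allowed. I flipped three tags with the closed fingertips: the two in front of the full trays (third and fourth from the left) to the disc side, and the one in front of the chips-only tray (second) to the bar side. The far-left tag, in front of the single strip, was already right, so I left it.

- **Last picture:** the side camera showed tags 1 and 2 leaning to the robot and tags 3 and 4 leaning to the trays. The tray contents, packet and machine head looked unmoved.
- **Forces:** readings at the end of each move stayed within about 2 N, which is noise level. Peaks during a move aren't reported.
- **Not checked:** I didn't look again at the whole bench (mug, tape roll, chisel, plane), but the gripper stayed above the board's height and well clear of them.
- **Small disagreement:** the side and wrist cameras placed the tags about 4 mm apart. The pushes had room for that.

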